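# Pin the photometer door back on its hinge

## Task

Refit the photometer's sample door: take the long steel hinge pin with the red grip from the holder, put it down into the blue knuckle of the door, slide the door with it along the instrument until the pin finds the hole in the hinge strip underneath, and press it gently past its spring catch until the flange is fully home on the blue knuckle, then let go. The strip's hole cannot be measured well enough, so feel for it and never force the pin (keep every push under about 15 N); leave the yellow spare pin in the holder and everything else on the bench where it is.

Things in the scene. Friction and masses are not known exactly. Their poses are not given: they have to be found in the camera images.
- photometer: White bench photometer, 200 x 300 x 145 mm high, fixed to the bench. Origin: centre of its underside; z up, its x axis points out of the face that carries the door, y runs along that face. Its roof is at z = 145 mm (display up to 155 mm at y = -35 to -135 mm).
- strip_mid (a point): Fixed point on the photometer, in the plane of the hinge strip's flat top, 26 mm out from the face, 140 mm up; axes as the photometer's. The strip is a steel bar 80 mm long (along y) x 26 x 18 mm thick with one vertical 11.5 mm through-hole, not tracked: it lies on the y line through this point, anywhere from 12 mm to its -y side to 12 mm to its +y side, and does not move.
- catch (a point): Fixed point on the photometer 10 mm below strip_mid: the depth at which a spring ball stands 2 mm into the strip's hole, from the outward (+x) side. Pushing the pin past it and on down takes only about 2 to 7 N while it moves; it seats against the knuckle with a clear rise in force.
- door_eye (a point): Centre of the hole's mouth in the top of the door's blue knuckle: a 26 x 26 x 16 mm block with a square-edged vertical through-hole of 11.5 mm, top 158 mm above the bench, underside 2 mm above the strip's top. It starts 15 to 20 mm to the -y side of strip_mid, so at first there is solid strip below it. Axes as the photometer's.
- door_leaf (a point): Centre of the black door leaf (120 x 88 x 8 mm), strapped to the blue knuckle. A magnetic seal holds it to the instrument's face: the door cannot turn, lift or move in x, but slides along the photometer's y with about 2.5 N, until door_eye is 26 mm to the -y side or 20 mm to the +y side of strip_mid, and stays where left.
- hinge_pin: The long hinge pin, about 60 g: steel shaft 10 mm thick, 46 mm long, nose tapering to 7.2 mm over the last 2 mm; flange 20 mm wide, 4 mm thick; red grip block above it 12 (x) x 22 (y) x 30 mm tall, from z = 4 to 34 mm. Origin: centre of the flange's underside, z up. Stands in one of the holder's holes, flange on its top, turned up to 0.4 rad from the holder. Home: flange on the blue knuckle.
- hinge_pin_tip (a point): Centre of the end of the long pin's nose, 46 mm below the pin's origin.
- spare_pin: Shorter brass pin with the same flange and grip, the grip yellow, shaft 30 mm: a bystander in the holder's other hole, to be left there. Same axes.
- holder: Grey pin holder block fixed to the bench, 50 (x) x 110 (y) x 58 mm high, two vertical 12 mm holes 60 mm apart along its y, one pin in each. Origin: centre of its underside.
- reagent0: White bottle with red cap, 190 mm high, a bystander. Origin: centre of underside.
- reagent1: White bottle with red cap, 160 mm high, a bystander. Origin: centre of underside.
- tube_rack: Rack with eight blue-capped tubes, 70 x 130 x 98 mm high, a bystander. Origin: centre of underside.
- tip_box: Orange box of pipette tips, 85 x 120 x 63 mm, a bystander. Origin: centre of underside.
- beaker: Open glass beaker 70 mm wide, 90 mm high, a bystander. Origin: centre of underside.
- parts_tray: Low steel tray with small screws, 90 x 120 x 22 mm, a bystander. Origin: centre of underside.
- screwdriver: Screwdriver lying on the bench, a bystander.

How it is judged:
By the outcome, as a careful person would: the job done as asked, in the order asked, and still so for the second after the job is handed in, with the robot touching nothing.
It also fails if it takes over 72 s, if anything falls off the work surface, if the arm or the gripper's body presses on something with over 40 N, if the wrist force passes 120 N, or if a joint passes its speed limit or range.

## Robot

A 6-joint arm with a two-finger parallel gripper is mounted at the origin on the work surface. World frame = base frame: x ahead of the robot, y to its left, z up, the work surface at z = 0. Lengths are in m, angles in rad, forces in N, time in s.
With the tool pointing down it reaches from about 0.375 to 0.975 m from the base axis. Payload 3.8 kg.
Tool frame: the origin (TCP) lies midway between the tips of the shut fingers; the grasp point (between the pads) lies 19 mm behind it; z points along the fingers, y is the line along which they close (so a half turn about z gives the same grasp; the last joint's range is limited). The gripper opens to 85 mm and grips with 20 to 120 N. Pads are 22 mm wide; open, the fingers measure 114 mm over their backs; the gripper's body (76 mm by 85 mm) begins 54 mm behind the grasp point. The pads swing forward as they close: fully open they stand 13 mm farther back than shut.
Start: joints at [-1.255, 0.264, 1.604, -0, 1.274, -0.037], TCP at [0.233, -0.633, 0.231] pointing down, gripper open.
Joint ranges: [-2.63, 2.63], [-0.94, 2.18], [0.31, 2.57], [-1.31, 4.45], [0, 2.66], [-2.55, 2.55]. Speed limits (rad/s): [2.57, 2.57, 3.14, 3.14, 3.14, 3.14].

## Interface

Orientations are given as a rotation vector (axis times angle).
In Python, from workcell import bot gives the robot as it stands.
- The arm moves only by the tool step_arm, never from a script. Its argument "motion" is a list of rows, each a list of 5 numbers: the finger opening in cm, from 0 to 8.54, then the shift along the tool's x, y, z in cm, then the turn about the tool's z in degrees. In form: [[claw, dx, dy, dz, twist], ...]. A call has 1 to 20 rows; each row is the pose to reach, as a shift and turn from the pose commanded when the call began, along the tool's axes at that moment; what a row does not reach only later rows make up. A row lasts 1/10 s, in which the tool goes at most 50 mm and 8.59 degrees, less where a joint would pass 70% of its speed; a pose out of reach is approached as far as the arm can. A call with a gripper value outside its range is refused whole. The fingers move at their own pace and stop on an object; "force" is the grip in N (left out, the last holds). Time passes only in rows, so rows that repeat a pose let the fingers close. It gives the time, the measured TCP pose, the force, the opening and the grip force at its end, in the units of the state.
- bot.read_state(): the state, without advancing time (a new reading comes with each control period).
- bot.read_camera(name): name is "scene" or "top" or "wrist"; returns (picture, depth): 420x560x3 uint8, red, green, blue; 420x560 float32, m along the optical axis (not along the pixel's ray), 0 where there is no reading.
- bot.calibration(name): a dict with "mtx" (3x3 intrinsics, pixels), "origin" and "orientation" of the camera in the world; the wrist camera has in their place "T_tool_cam" (4x4, takes a point from camera to tool coordinates, whose origin is the TCP and whose axes are the flange's). Camera axes: x right, y up, looking along -z (the intrinsics and any distortion apply to the point x, -y, -z); pixel columns grow to the right and rows downward; lengths in m; the calibration is good to about 2 mm. The wrist camera is an equidistant fisheye: a pixel r from the principal point sees the ray r / f radians off the axis. A picture is of the moment at which its call begins: read the wrist's pose just before it. calibration takes no time and is no camera call.
- bot.finish_job(): hands the job in; it is judged then, once.
The state is a dict: "time": time; "q": joint angles; "joint_vel": joint speeds; "joint_torque": joint torques, N m; "tool_pos": TCP position; "tcp_rot": TCP orientation; "wrist_force": force on the tool from outside, world axes, zero at the start; "torque": the same for the moment, N m; "width": opening from 0.0 (shut) to 1.0 (fully open); "grip_force": force on a finger pad.
Only numpy, scipy, OpenCV 4.12 (cv2) and the standard library are available. Lean on these libraries where they do the work, as an engineer would, in place of code of your own. Each camera call takes 0.05 s, during which the arm holds its last target. There are 200 camera calls.

## Working session

There is one attempt and no reset: what is moved stays moved. The work goes in short steps, Python scripts to look and compute and a tool call to move; the robot and the scene stay as the last step left them, time stands still between calls to the robot, and variables do not carry over. Pictures are saved under pics/ and viewed, at most 10 in all, crops included, and the job is handed in when it is done.

Besides the shell and the picture viewer there is one more tool, called after ">>>" by a JSON object that holds its "method" and its "body". step_arm: Moves the arm, as the interface text tells. Its arguments: {"type":"object","properties":{"motion":{"type":"array","items":{"type":"array","items":{"type":"number"}}},"force":{"type":"number"}},"required":["motion"]}

```bash
mkdir -p pics; ls
cat > h.py <<'E'
import numpy as np,cv2
from scipy.spatial.transform import Rotation as R
from workcell import bot
def grab(n):
    p,d=bot.read_camera(n); np.savez(f'{n}.npz',p=p,d=d); cv2.imwrite(f'pics/{n}.png',p[:,:,::-1]); return p,d
def rot(o):
    o=np.array(o,float); return o if o.shape==(3,3) else R.from_rotvec(o).as_matrix()
def cloud(n,d):
    c=bot.calibration(n);K=np.array(c['mtx']);v,u=np.indices(d.shape)
    P=np.stack([(u-K[0,2])/K[0,0]*d,-(v-K[1,2])/K[1,1]*d,-d],-1)
    return P@rot(c['orientation']).T+np.array(c['origin'])
E
python3 - <<'E'
from h import *
for n in('scene','top'):
    grab(n);print(n,bot.calibration(n))
print(bot.calibration('wrist'));print(bot.read_state())
a=cv2.imread('pics/scene.png');b=cv2.imread('pics/top.png')
E
```

```text
pics
scene {'mtx': array([[543.12947446,   0.        , 279.96982999],
       [  0.        , 543.12947446, 204.34928521],
       [  0.        ,   0.        ,   1.        ]]), 'origin': array([ 1.23410197, -0.46638955,  1.21719925]), 'orientation': array([0.56477154, 0.28542567, 0.89158475])}
top {'mtx': array([[523.69897532,   0.        , 271.33219377],
       [  0.        , 523.69897532, 200.44218016],
       [  0.        ,   0.        ,   1.        ]]), 'origin': array([ 0.48479959, -0.02881263,  1.65668331]), 'orientation': array([ 0.06530232, -0.0622781 , -1.59873842])}
{'mtx': array([[325.1922621 ,   0.        , 284.08593583],
       [  0.        , 325.1922621 , 209.10205568],
       [  0.        ,   0.        ,   1.        ]]), 'T_tool_cam': array([[-1.53016761e-03,  9.48336465e-01,  3.17262681e-01,
         8.06018826e-02],
       [ 9.99998553e-01,  1.21518464e-03,  1.19068998e-03,
        -1.26849063e-03],
       [ 7.43641989e-04,  3.17264044e-01, -9.48336952e-01,
        -1.42773293e-01],
       [ 0.00000000e+00,  0.00000000e+00,  0.00000000e+00,
         1.00000000e+00]])}
{'time': 0.1, 'q': array([-1.25489268e+00,  2.64655910e-01,  1.60522881e+00,  8.81143564e-06,
        1.27370863e+00, -3.69262042e-02]), 'joint_vel': array([-7.28557847e-04, -1.74049940e-03, -2.28281873e-03,  4.98352426e-04,
        6.33256292e-06,  1.21639292e-03]), 'joint_torque': array([ 5.75695085e-04, -5.16704750e+01, -3.68590057e+01,  2.79807682e-05,
        6.33088377e-03, -1.87391862e-05]), 'tool_pos': array([ 0.23302965, -0.63280004,  0.23010595]), 'tcp_rot': array([-3.09088165e+00, -5.51001601e-01,  4.23579382e-04]), 'wrist_force': array([-0.56230099, -0.28895449, -0.12917827]), 'torque': array([ 0.01604811, -0.01397178,  0.00098301]), 'grip_force': 0.0, 'width': 1.0017355579304548}
```

View pics/scene.png

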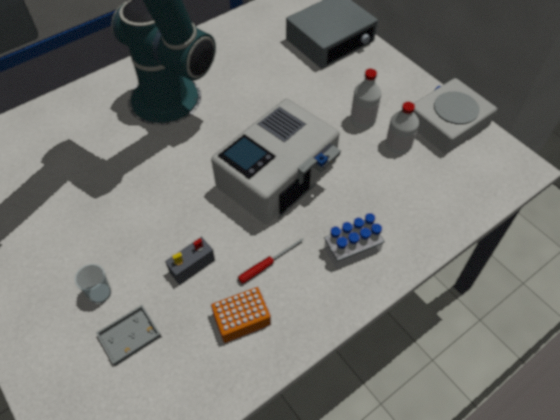

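View pics/top.png

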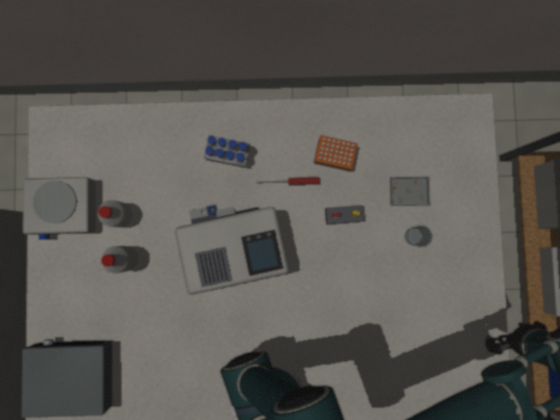

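The scene view shows the photometer (275,160), blue knuckle (321,158), red grip (198,243) and yellow grip (177,258). In the top view the knuckle is at (211,210), the red grip at (336,214) and the yellow at (356,213).

Run:
```python
from h import *
def blobs(n,lo,hi,h1,h2,box):
    z=np.load(n+'.npz');p,d=z['p'],z['d'];P=cloud(n,d);hsv=cv2.cvtColor(p,cv2.COLOR_RGB2HSV)
    H=hsv[...,0].astype(int);hm=((H>=h1)&(H<=h2)) if h1<=h2 else ((H>=h1)|(H<=h2))
    m=hm&(hsv[...,1]>110)&(hsv[...,2]>50)&(d>0)
    for a in(0,1):m&=(P[...,a]>box[a][0])&(P[...,a]<box[a][1])
    m&=(P[...,2]>lo)&(P[...,2]<hi)
    Q=P[m]; v,u=np.nonzero(m)
    if len(Q): print(n,len(Q),'px',u.mean().round(1),v.mean().round(1),'med',np.median(Q,0).round(4),'top',np.percentile(Q[:,2],90).round(4),'min',Q.min(0).round(3),'max',Q.max(0).round(3))
    return m
for n in('scene','top'):
    z=np.load(n+'.npz');P=cloud(n,z['d']);print(n,'table z',np.median(P[150:400:5,50:500:5,2]) )
    b=((.3,.9),(-.6,0.4))
    print('red');blobs(n,.06,.13,172,8,b)
    print('yel');blobs(n,.06,.13,18,35,b)
    print('blue');blobs(n,.13,.2,95,130,((.4,.75),(-.1,.3)))
    Z=P[...,2];
    for nm,lo,hi,bx in(('roof',.135,.15,(.3,.7,-.2,.4)),('holder',.052,.064,(.45,.7,-.5,-.05))):
        m=(Z>lo)&(Z<hi)&(P[...,0]>bx[0])&(P[...,0]<bx[1])&(P[...,1]>bx[2])&(P[...,1]<bx[3])
        m=cv2.morphologyEx(m.astype(np.uint8),cv2.MORPH_OPEN,np.ones((3,3)))>0
        nl,l,s,c=cv2.connectedComponentsWithStats(m.astype(np.uint8));
        k=1+s[1:,4].argmax();Q=P[l==k]
        print(nm,cv2.minAreaRect(Q[:,:2].astype(np.float32)*1000),np.median(Q[:,2]))
```

```text
scene table z 0.000236472786500741
red
scene 64 px 197.6 243.5 med [ 0.5714 -0.2202  0.0869] top 0.094 min [ 0.561 -0.23   0.067] max [ 0.575 -0.209  0.096]
yel
scene 88 px 177.3 258.2 med [ 0.5747 -0.2791  0.0845] top 0.0935 min [ 0.564 -0.291  0.061] max [ 0.58  -0.269  0.098]
blue
scene 761 px 253.7 153.9 med [0.4612 0.0088 0.155 ] top 0.158 min [ 0.41  -0.036  0.144] max [0.603 0.161 0.164]
roof ((490.16680908203125, 93.71228790283203), (239.10504150390625, 300.8113708496094), 10.455535888671875) 0.14502731288578996
holder ((567.960693359375, -249.96192932128906), (54.01618957519531, 110.58328247070312), 2.8428773880004883) 0.05851415296484719
top table z 0.0014223701800261113
red
top 21 px 336.0 214.0 med [ 0.5653 -0.2195  0.0926] top 0.0949 min [ 0.562 -0.229  0.084] max [ 0.569 -0.21   0.097]
yel
top 38 px 355.4 212.9 med [ 0.5667 -0.2792  0.0905] top 0.0951 min [ 0.561 -0.289  0.061] max [ 0.578 -0.269  0.098]
blue
top 13 px 211.0 210.6 med [0.5783 0.1488 0.1574] top 0.161 min [0.575 0.137 0.154] max [0.593 0.154 0.164]
roof ((482.35015869140625, 94.33976745605469), (228.3318634033203, 298.5291748046875), 10.70192813873291) 0.14449609523068385
holder ((564.4644165039062, -259.81744384765625), (95.21642303466797, 40.63098907470703), 81.38294982910156) 0.05763174117759373
```

>>> {"method": "step_arm", "body": {"motion": [[8.5, 45.4, -27.3, 3, -70], [8.5, 45.4, -27.3, 3, -70], [8.5, 45.4, -27.3, 3, -70], [8.5, 45.4, -27.3, 3, -70], [8.5, 45.4, -27.3, 3, -70], [8.5, 45.4, -27.3, 3, -70], [8.5, 45.4, -27.3, 3, -70], [8.5, 45.4, -27.3, 3, -70], [8.5, 45.4, -27.3, 3, -70], [8.5, 45.4, -27.3, 3, -70], [8.5, 45.4, -27.3, 3, -70], [8.5, 45.4, -27.3, 3, -70], [8.5, 45.4, -27.3, 3, -70], [8.5, 45.4, -27.3, 3, -70], [8.5, 45.4, -27.3, 3, -70], [8.5, 45.4, -27.3, 3, -70]]}}

```text
time: 1.7
tool_pos: [0.5643, -0.2215, 0.2014]
tcp_rot: [2.219, 2.223, -0.0]
wrist_force: [0.9, 0.4, -0.1]
width: 0.995
grip_force: 0.0
```

```bash
cat >> h.py <<'E'
def wrist():
    s=bot.read_state();p,d=grab('wrist');c=bot.calibration('wrist');K=c['mtx'];v,u=np.indices(d.shape)
    a=(u-K[0,2])/K[0,0];b=(v-K[1,2])/K[1,1];r=np.hypot(a,b)+1e-9
    ray=np.stack([np.sin(r)*a/r,-np.sin(r)*b/r,-np.cos(r)],-1)
    Rt=rot(s['tcp_rot']);T=c['T_tool_cam']
    D=ray@(Rt@T[:3,:3]).T;O=Rt@T[:3,3]+s['tool_pos']
    P=O+D*(d/np.cos(r))[...,None]
    return s,p,d,O,D,P
def plane(O,D,z): return O+D*((z-O[2])/D[...,2])[...,None]
def hue(p,h1,h2,s=110,v=50):
    hsv=cv2.cvtColor(p,cv2.COLOR_RGB2HSV);H=hsv[...,0].astype(int)
    return (((H>=h1)&(H<=h2)) if h1<=h2 else ((H>=h1)|(H<=h2)))&(hsv[...,1]>s)&(hsv[...,2]>v)
E
python3 - <<'E'
from h import *
s,p,d,O,D,P=wrist();print(s['time'],s['tool_pos'],s['tcp_rot'],rot(s['tcp_rot'])[:,0])
for n,h1,h2 in(('red',172,8),('yel',18,35)):
    m=hue(p,h1,h2)&(P[...,2]>.05)&(P[...,2]<.12)&(d>0)
    v,u=np.nonzero(m);Q=P[m];top=np.percentile(Q[:,2],95);t=m&(P[...,2]>.087)
    X=P[t][:,:2];print(n,m.sum(),'px',u.mean(),v.mean(),'top',top,np.median(P[t],0),cv2.minAreaRect((X*1000).astype(np.float32)))
    X=plane(O,D,.0925)[t][:,:2];print(' plane',cv2.minAreaRect((X*1000).astype(np.float32)))
E
```

```text
1.7 [ 0.56427587 -0.22154178  0.20137637] [ 2.21926764e+00  2.22342275e+00 -1.66191951e-04] [-1.87053088e-03  9.99998236e-01 -1.70134939e-04]
red 480 px 298.20625 199.28333333333333 top 0.09316219827713006 [ 0.56512585 -0.21726837  0.09204424] ((565.4927368164062, -217.98373413085938), (10.716151237487793, 21.417011260986328), 0.20959444344043732)
 plane ((565.5215454101562, -217.18016052246094), (10.661866188049316, 22.066261291503906), 0.023961275815963745)
yel 300 px 290.56666666666666 265.19 top 0.0930204227889248 [ 0.56800382 -0.2770501   0.09192689] ((568.1273803710938, -277.7985534667969), (22.284879684448242, 11.21931266784668), 81.83684539794922)
 plane ((568.060302734375, -276.26214599609375), (23.31985092163086, 11.325967788696289), 81.01608276367188)
```

View pics/wrist.png

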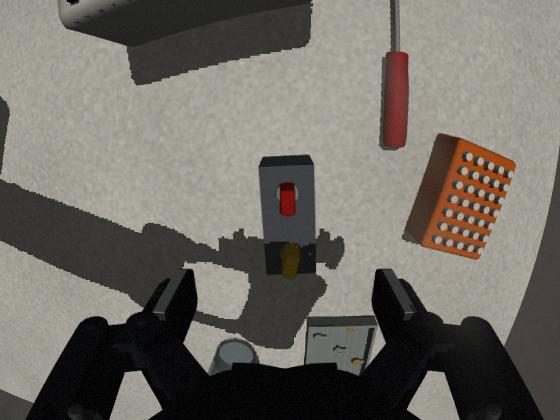

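The wrist view shows the red grip upright at (288,199), lined up with the holder, and the spare at (290,262). I'll descend and grasp.

>>> {"method": "step_arm", "body": {"motion": [[5, 0.4, 0.1, 2, 0], [5, 0.4, 0.1, 6, 0], [5, 0.4, 0.1, 9, 0], [5, 0.4, 0.1, 11.5, 0], [5, 0.4, 0.1, 13, 0], [5, 0.4, 0.1, 13.6, 0], [5, 0.4, 0.1, 13.6, 0], [5, 0.4, 0.1, 13.6, 0], [0.5, 0.4, 0.1, 13.6, 0], [0.5, 0.4, 0.1, 13.6, 0], [0.5, 0.4, 0.1, 13.6, 0], [0.5, 0.4, 0.1, 13.6, 0], [0.5, 0.4, 0.1, 13.6, 0], [0.5, 0.4, 0.1, 13.6, 0], [0.5, 0.4, 0.1, 13.6, 0]], "force": 60}}

```text
time: 3.25
tool_pos: [0.5668, -0.2167, 0.0665]
tcp_rot: [2.216, 2.224, 0.001]
wrist_force: [-0.5, 0.3, 6.2]
width: 0.128
grip_force: 59.1
```

>>> {"method": "step_arm", "body": {"motion": [[0.5, 0, 0, -0.5, 0], [0.5, 0, 0, -1.5, 0], [0.5, 0, 0, -3, 0], [0.5, 0, 0, -5, 0], [0.5, 0, 0, -8, 0], [0.5, 0, 0, -12, 0], [0.5, 0, 0, -16, 0], [0.5, 0, 0, -19, 0], [0.5, 0, 0, -20, 0], [0.5, 0, 0, -20, 0], [0.5, 0, 0, -20, 0]]}}

```text
time: 4.35
tool_pos: [0.5648, -0.2159, 0.2637]
tcp_rot: [-2.215, -2.224, 0.002]
wrist_force: [-0.1, -0.1, -0.8]
width: 0.129
grip_force: 59.2
```

Run:
```python
from h import *
s,p,d,O,D,P=wrist();print(s['tool_pos'],s['width'],s['wrist_force'])
cv2.imwrite('pics/w2.png',cv2.resize(p[:,:,::-1],(560,420)))
```

```text
[ 0.56483777 -0.21591978  0.26366838] 0.12857271175734422 [-0.05702958 -0.06789083 -0.76415574]
```

View pics/w2.png

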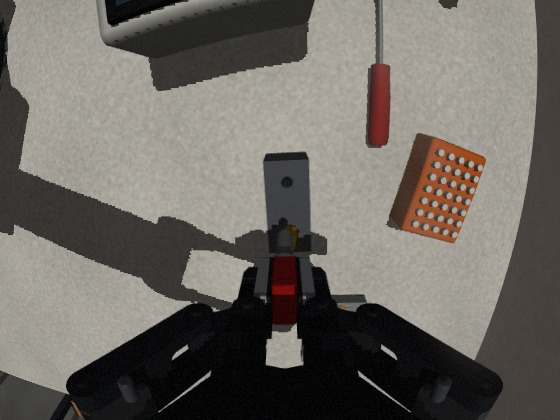

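The pin is held, grip at (285,290), with its shaft showing near (286,240). The emptied hole is at (287,182). Next I'll go and view the knuckle.

>>> {"method": "step_arm", "body": {"motion": [[0.5, 4, 0.3, -0.6, -2], [0.5, 9, 1, -0.6, -4], [0.5, 14, 1.5, -0.6, -6], [0.5, 19, 2, -0.6, -8], [0.5, 23, 2, -0.6, -9], [0.5, 26, 2, -0.6, -10], [0.5, 27.6, 2, -0.6, -10.5], [0.5, 27.6, 2, -0.6, -10.5], [0.5, 27.6, 2, -0.6, -10.5], [0.5, 27.6, 2, -0.6, -10.5]]}}

```text
time: 5.4
tool_pos: [0.5847, 0.0583, 0.2706]
tcp_rot: [-2.006, -2.417, 0.002]
wrist_force: [0.2, -0.2, -0.8]
width: 0.127
grip_force: 59.1
```

Run:
```python
from h import *
s,p,d,O,D,P=wrist();print(s['time'],s['tool_pos'],s['tcp_rot'],s['wrist_force'])
np.savez('w3.npz',p=p,d=d,O=O,D=D,P=P);cv2.imwrite('pics/w3.png',p[:,:,::-1])
Z=P[...,2]
m=hue(p,95,130,120,50)&(d>0)&(Z>.12)&(Z<.18)&(np.hypot(P[...,0]-.58,P[...,1]-.149)<.05)
v,u=np.nonzero(m);print('blue',m.sum(),u.mean(),v.mean(),u.min(),u.max(),v.min(),v.max());t=m&(Z>.152)
X=plane(O,D,.158)[t][:,:2];print(cv2.minAreaRect((X*1000).astype(np.float32)))
X=P[t];print(cv2.minAreaRect((X[:,:2]*1000).astype(np.float32)),np.median(X[:,2]))
# roof edges
r=(abs(Z-.145)<.004)&(P[...,1]>-.1)
r=cv2.morphologyEx(r.astype(np.uint8),cv2.MORPH_OPEN,np.ones((5,5)))>0
print('roof',cv2.minAreaRect((P[r][:,:2]*1000).astype(np.float32)))
# shaft
T=(P-s['tool_pos'])@rot(s['tcp_rot']);q=(np.hypot(T[...,0],T[...,1])<.02)&(T[...,2]>.005)&(T[...,2]<.06)&(d>0)
for lo in np.arange(.0,.06,.01):
    k=q&(T[...,2]>lo)&(T[...,2]<lo+.01)
    if k.sum():print(lo,k.sum(),np.median(T[k],0),T[k].min(0),T[k].max(0),np.argwhere(k).mean(0))
```

```text
5.4 [0.58474797 0.05827549 0.27062391] [-2.00597263e+00 -2.41734755e+00  2.02119521e-03] [ 0.2220408  -0.19063945 -0.84083853]
blue 908 308.2257709251101 97.73568281938326 292 325 82 114
((585.746826171875, 147.81520080566406), (25.694129943847656, 25.35304069519043), 11.214225769042969)
((585.7781982421875, 147.80271911621094), (25.859254837036133, 25.319061279296875), 11.402424812316895) 0.1581224870379847
roof ((468.0350036621094, 93.2879409790039), (194.14064025878906, 292.4037780761719), 10.523371696472168)
0.0 49 [ 0.00826309 -0.00082169  0.00713809] [ 0.00686836 -0.00700797  0.0050878 ] [0.00897396 0.00437067 0.00941836] [254.28571429 284.53061224]
0.01 10 [ 0.00368802 -0.0002407   0.01945835] [ 0.00325809 -0.00245422  0.01870407] [0.00388372 0.00142549 0.01998616] [251.8 285.8]
0.02 117 [ 0.00316491 -0.00134846  0.02494421] [-0.00133    -0.00599812  0.02001486] [0.00417579 0.00390202 0.02991017] [248.81196581 284.60683761]
0.03 103 [ 0.00290382 -0.00076078  0.03401066] [-0.00118791 -0.00562253  0.03000156] [0.00438387 0.00405075 0.03992297] [242.23300971 284.88349515]
0.04 92 [ 0.00254578 -0.00074633  0.0449164 ] [-0.00087746 -0.00583728  0.04010861] [0.00379983 0.00372449 0.04994961] [235.86956522 284.63043478]
0.05 18 [ 0.00226991 -0.00168952  0.05116091] [-0.00024391 -0.00525692  0.05035163] [0.00340829 0.00380429 0.05324958] [232.55555556 284.44444444]
```

View pics/w3.png

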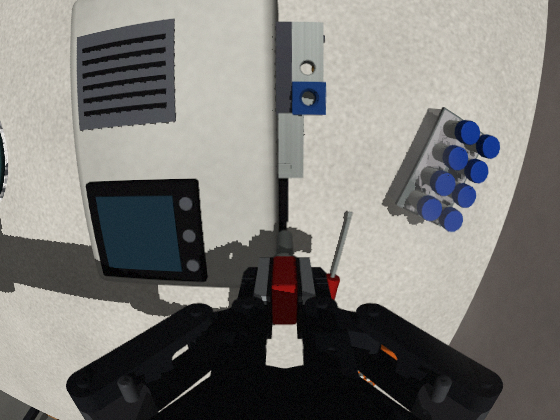

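The knuckle and its hole are at (308,98). The strip's hole also shows at (308,68), and the strip lies under the knuckle. I'll fit the shaft axis and compute the offsets.

```bash
cat >> h.py <<'E'
from scipy.optimize import least_squares
def shaft(s,P,d):
    T=(P-s['tool_pos'])@rot(s['tcp_rot']);q=(np.hypot(T[...,0],T[...,1])<.012)&(T[...,2]>.012)&(T[...,2]<.0505)&(d>0)
    X=T[q]*1000
    f=lambda a:np.hypot(X[:,0]-a[0]-a[2]*(X[:,2]-50),X[:,1]-a[1]-a[3]*(X[:,2]-50))-5
    r=least_squares(f,[0,0,0,0],loss='soft_l1',f_scale=.5);return r.x,np.median(abs(r.fun)),len(X)
def hole(P,O,D,p,z,uv,rad=20):
    g=cv2.cvtColor(p,cv2.COLOR_RGB2GRAY);return plane(O,D,z)[uv[1],uv[0]]
E
python3 - <<'E'
from h import *
z=np.load('w3.npz');s=bot.read_state();p,d,O,D,P=[z[k] for k in'pdODP']
a=shaft(s,P,d);print('shaft at tip (tool mm), slopes',a)
Rt=rot(s['tcp_rot'])
tl=lambda w:((w-s['tool_pos'])@Rt*1000).round(1)
print('knuckle tool mm',tl(np.array([.5858,.1478,.158])),'yaw',np.degrees(np.arctan2(Rt[1,0],Rt[0,0])))
# holes as non-blue region inside blue hull / hole in the strip by depth
Z=P[...,2]
W=np.zeros(d.shape,bool);W[55:113,290:325]=1
m=W&(Z<.128)&(d>0)
n,l,st,c=cv2.connectedComponentsWithStats(m.astype(np.uint8))
for k in range(1,n):
    if st[k,4]>15: print(st[k],c[k])
for nm,uv,zz in(('knuckle hole',(308,98),.158),('strip hole',(308,68),.140)):print(nm,tl(plane(O,D,zz)[uv[1],uv[0]]))
g=p[50:120,285:330];cv2.imwrite('pics/c3.png',cv2.resize(g[:,:,::-1],None,fx=8,fy=8,interpolation=cv2.INTER_NEAREST))
E
```

```text
shaft at tip (tool mm), slopes (array([-1.77323551, -0.98654999, -0.02308376,  0.00189343]), np.float64(0.1564467547615287), 322)
knuckle tool mm [ 87.9  17.5 112.8] yaw 100.60881159691422
[323  55   2  27  42] [323.64285714  67.85714286]
[300  63  13  11 113] [306.15044248  68.09734513]
knuckle hole [ 87.8  17.1 112.8]
strip hole [113.6  18.3 130.8]
```

View pics/c3.png

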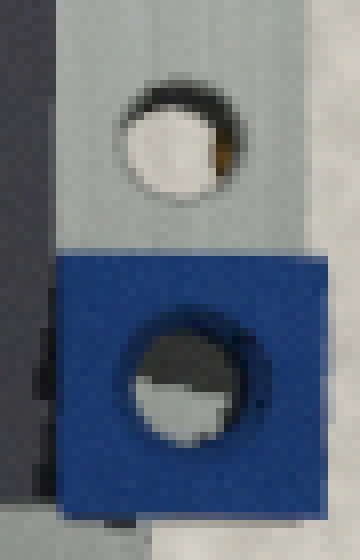

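The crop puts the knuckle hole at pixel (309.4,97.5) and the strip hole, with its brass ball at the +x side, at (307.5,67.5). I need to slide about 26 mm. I'll move the pin over the knuckle and look again.

>>> {"method": "step_arm", "body": {"motion": [[0.5, 3.5, 0.7, 0.5, 0], [0.5, 7, 1.4, 2, 0], [0.5, 8.5, 1.8, 3.5, 0], [0.5, 8.97, 1.86, 4.5, 0], [0.5, 8.97, 1.86, 4.8, 0], [0.5, 8.97, 1.86, 4.8, 0], [0.5, 8.97, 1.86, 4.8, 0], [0.5, 8.97, 1.86, 4.8, 0]]}}

```text
time: 6.25
tool_pos: [0.5871, 0.1504, 0.2243]
tcp_rot: [2.005, 2.417, 0.002]
wrist_force: [-0.1, -0.8, -0.1]
width: 0.131
grip_force: 59.2
```

Run:
```python
from h import *
s,p,d,O,D,P=wrist();print(s['time'],s['tool_pos'],s['tcp_rot'],s['wrist_force'])
Z=P[...,2];a=shaft(s,P,d);print(a)
m=hue(p,95,130,120,40)&(d>0)&(Z>.13)&(Z<.165)&(np.hypot(P[...,0]-.58,P[...,1]-.149)<.05);m&=Z>.153
X=(plane(O,D,.158)[m]-s['tool_pos'])@rot(s['tcp_rot'])*1000
v,u=np.nonzero(m);print(m.sum(),u.min(),u.max(),v.min(),v.max());print(cv2.minAreaRect(X[:,:2].astype(np.float32)),X.min(0),X.max(0))
g=p[170:300,220:350];cv2.imwrite('pics/c4.png',cv2.resize(g[:,:,::-1],None,fx=4.5,fy=4.5,interpolation=cv2.INTER_NEAREST))
```

```text
6.25 [0.58713764 0.1504307  0.22425083] [2.00506988e+00 2.41707381e+00 1.62777812e-03] [-0.13461046 -0.79110541 -0.11166054]
(array([-1.79413669, -0.92090397, -0.02426863,  0.00263792]), np.float64(0.15709570444006493), 326)
841 265 302 210 245
((-0.5978603363037109, -1.858041763305664), (26.116086959838867, 25.415525436401367), 1.0184085369110107) [-13.87144293 -14.67964245  66.22694833] [12.29071441 10.96434304 66.26978772]
```

View pics/c4.png

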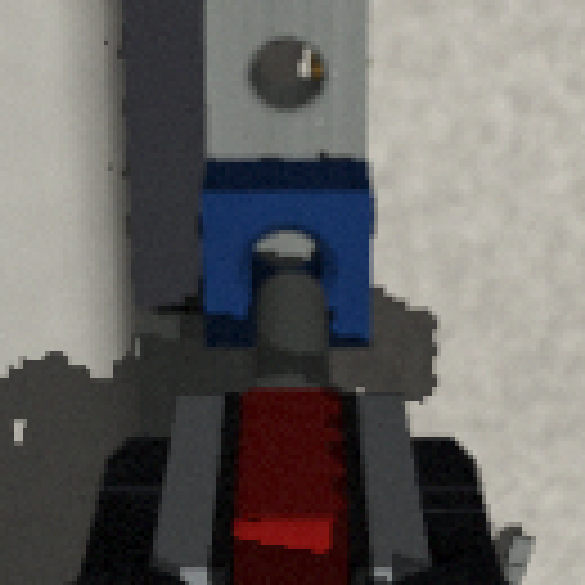

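The view shows the shaft just above the knuckle's hole: shaft centre at crop x≈293, hole at ≈287. I'll cross-check the along-slide offset using the rim and nose rays.

Run:
```python
from h import *
s=bot.read_state();_=0
p=np.load('wrist.npz')['p'];c=bot.calibration('wrist');K=c['mtx'];T=c['T_tool_cam']
def ray(u,v,z):
    a=(u-K[0,2])/K[0,0];b=(v-K[1,2])/K[1,1];r=np.hypot(a,b)+1e-9
    D=T[:3,:3]@np.array([np.sin(r)*a/r,-np.sin(r)*b/r,-np.cos(r)]);O=T[:3,3]*1;t=(z-O[2])/D[2];return ((O+t*D)*1000).round(2)
f=lambda x,y:(220+x/4.5-.5,170+y/4.5-.5)
print('rim far',ray(*f(287,229),.0663),'rim L',ray(*f(245,262),.0663),'R',ray(*f(330,262),.0663))
print('block far',ray(*f(287,189),.0663))
print('nose far',ray(*f(288,268),.0545),ray(*f(288,262),.0545))
g=p[218:240,272:300].astype(int).sum(2)//3;print(g[:, ::2])
```

```text
rim far [ 4.73 -1.87 66.3 ] rim L [-0.68 -8.34 66.3 ] R [-0.69  4.73 66.3 ]
block far [11.18 -1.86 66.3 ]
nose far [ 3.08 -1.7  54.5 ] [ 4.02 -1.7  54.5 ]
[[ 53  58  55  54  57  57  58  54  55  55  59  55  55  53]
 [ 55  56  53  57  52  51  49  51  54  52  57  56  54  58]
 [ 58  52  58  51  43  39  38  40  48  55  57  55  52  58]
 [ 56  54  54  42  54  84  84  64  35  47  58  54  59  57]
 [ 57  50  48  56  96 122 119 109  66  32  53  56  54  55]
 [ 56  51  37  95 120 121 122 125 107  32  45  57  56  56]
 [ 55  46  58 120 117 121 122 124 122  37  41  56  55  53]
 [ 53  41  57  95  96 121 124 126 112  34  36  50  53  57]
 [ 54  41  29  38  38  96  98 101  96  18  38  46  56  55]
 [ 51  39  21  28  40  43  39  41  72  17  35  43  53  57]
 [ 50  40  12  21  27  37  38  39  22  14  29  44  54  55]
 [ 55  45  16  19  21  30  31  30  18  13  36  42  56  52]
 [ 52  42  15  13  17  38  44  40  28  10  37  37  56  54]
 [ 53  49  14  17  34  55  58  55  47  20  39  44  54  53]
 [ 50  43  12  25  47  55  56  54  56  39  41  46  54  54]
 [ 55  47  14  34  48  52  59  59  54  48  41  52  56  54]
 [ 56  48  16  39  47  53  55  58  52  53  46  50  54  55]
 [ 58  52  19  41  47  53  56  53  55  50  47  53  55  54]
 [ 55  53  21  41  46  54  54  57  55  49  50  53  57  50]
 [ 52  51  20  41  51  53  54  56  57  49  50  58  54  52]
 [ 54  46  23  39  45  57  56  55  55  51  45  44  56  53]
 [ 53  44  25  44  50  53  55  57  54  47  32  42  54  55]]
```

>>> {"method": "step_arm", "body": {"motion": [[0.5, 0.04, -0.09, 0.3, 0], [0.5, 0.04, -0.09, 0.6, 0], [0.5, 0.04, -0.09, 0.9, 0], [0.5, 0.04, -0.09, 1.1, 0], [0.5, 0.04, -0.09, 1.2, 0], [0.5, 0.04, -0.09, 1.3, 0], [0.5, 0.04, -0.09, 1.4, 0], [0.5, 0.04, -0.09, 1.4, 0], [0.5, 0.04, -0.09, 1.4, 0]]}}

```text
time: 7.2
tool_pos: [0.5861, 0.1512, 0.21]
tcp_rot: [2.003, 2.418, 0.001]
wrist_force: [-0.0, -1.9, 4.0]
width: 0.128
grip_force: 59.9
```

>>> {"method": "step_arm", "body": {"motion": [[0.5, -0.05, 0, 0, 0], [0.5, -0.05, 0, 0.1, 0], [0.5, -0.05, 0, 0.2, 0], [0.5, -0.05, 0, 0.2, 0], [0.5, -0.05, 0, 0.2, 0]]}}

```text
time: 7.7
tool_pos: [0.5857, 0.151, 0.2068]
tcp_rot: [2.004, 2.419, -0.0]
wrist_force: [3.2, -2.4, -0.8]
width: 0.131
grip_force: 59.1
```

>>> {"method": "step_arm", "body": {"motion": [[0.5, -0.04, 0.06, 0, 0], [0.5, -0.04, 0.06, 0.1, 0], [0.5, -0.04, 0.06, 0.2, 0], [0.5, -0.04, 0.06, 0.3, 0], [0.5, -0.04, 0.06, 0.4, 0], [0.5, -0.04, 0.06, 0.5, 0], [0.5, -0.04, 0.06, 0.6, 0], [0.5, -0.04, 0.06, 0.6, 0], [0.5, -0.04, 0.06, 0.6, 0]]}}

```text
time: 8.6
tool_pos: [0.586, 0.1508, 0.201]
tcp_rot: [-2.004, -2.419, 0.0]
wrist_force: [0.6, -1.0, -1.4]
width: 0.128
grip_force: 59.2
```

```bash
cat > eye.py <<'E'
from h import *
s,p,d,O,D,P=wrist();Z=P[...,2]
print(s['time'].__round__(2),s['tool_pos'].round(4),'F',s['wrist_force'].round(1),'M',s['torque'].round(2),'w',round(s['width'],3))
Rt=rot(s['tcp_rot']);print('F tool',(s['wrist_force']@Rt).round(1),'toolx',Rt[:,0].round(4))
m=hue(p,95,130,120,40)&(d>0)&(Z>.153)&(Z<.165)&(np.hypot(P[...,0]-.58,P[...,1]-.16)<.06)
X=plane(O,D,.158)[m];print('knuckle',cv2.minAreaRect((X[:,:2]*1000).astype(np.float32)),m.sum())
print('shaft',shaft(s,P,d))
g=p[120:270,210:360];cv2.imwrite('pics/eye.png',cv2.resize(g[:,:,::-1],None,fx=4,fy=4,interpolation=cv2.INTER_NEAREST))
E
python3 eye.py
```

```text
8.6 [0.586  0.1508 0.201 ] F [ 0.6 -1.  -1.4] M [-0.16 -0.19  0.02] w 0.128
F tool [-1.1  0.4  1.4] toolx [-1.859e-01  9.826e-01  2.000e-04]
knuckle ((584.8812866210938, 153.2144317626953), (25.149587631225586, 19.66217613220215), 10.589778900146484) 771
shaft (array([3.90039475, 0.70999062, 0.21242644, 0.06469467]), np.float64(2.743371763878301), 1025)
```

View pics/eye.png

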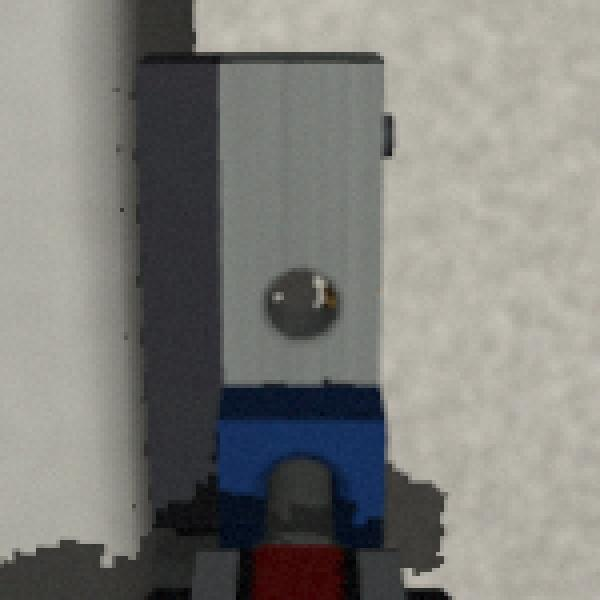

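The pin is inside the knuckle, with the shaft entering the hole at crop (300,460). The strip hole is at crop (303,303). I'll compute its distance.

```bash
cat > ray.py <<'E'
from h import *
def ray(u,v,z):
    c=bot.calibration('wrist');K=c['mtx'];T=c['T_tool_cam']
    a=(u-K[0,2])/K[0,0];b=(v-K[1,2])/K[1,1];r=np.hypot(a,b)+1e-9
    D=T[:3,:3]@np.array([np.sin(r)*a/r,-np.sin(r)*b/r,-np.cos(r)]);O=T[:3,3];t=(z-O[2])/D[2];return ((O+t*D)*1000).round(2)
E
python3 - <<'E'
from ray import *
f=lambda x,y:(210+x/4-.5,120+y/4-.5)
print(ray(*f(303,303),.061),'top',ray(*f(303,267),.061),'bot',ray(*f(303,339),.061))
print('knuckle far top',ray(*f(303,419),.043),'rim far',ray(*f(302,457),.043))
E
```

```text
[24.18 -0.53 61.  ] top [30.24 -0.52 61.  ] bot [18.03 -0.53 61.  ]
knuckle far top [10.89 -0.58 43.  ] rim far [ 4.58 -0.74 43.  ]
```

>>> {"method": "step_arm", "body": {"motion": [[0.5, 0.2, 0, 0, 0], [0.5, 0.4, 0, 0, 0], [0.5, 0.6, 0, 0, 0], [0.5, 0.8, 0, 0, 0], [0.5, 1.0, 0, 0, 0], [0.5, 1.2, 0, 0, 0], [0.5, 1.4, 0, 0, 0], [0.5, 1.6, 0, 0, 0], [0.5, 1.8, 0, 0, 0], [0.5, 2.0, 0, 0, 0], [0.5, 2.2, 0, 0, 0], [0.5, 2.3, 0, 0, 0], [0.5, 2.3, 0, 0, 0], [0.5, 2.3, 0, 0, 0]]}}

```text
time: 10.05
tool_pos: [0.582, 0.1737, 0.2014]
tcp_rot: [-2.004, -2.419, -0.001]
wrist_force: [0.2, -1.9, -2.5]
width: 0.126
grip_force: 59.0
```

```bash
python3 eye.py
```

```text
10.05 [0.582  0.1737 0.2014] F [ 0.2 -1.9 -2.5] M [-0.3   0.04  0.04] w 0.126
F tool [-1.9 -0.2  2.5] toolx [-1.859e-01  9.826e-01  6.000e-04]
knuckle ((580.6077270507812, 175.4530487060547), (25.565568923950195, 20.41942596435547), 10.55836296081543) 761
shaft (array([3.44101211, 0.65965661, 0.1957515 , 0.0653225 ]), np.float64(2.78205965002541), 1014)
```

View pics/eye.png

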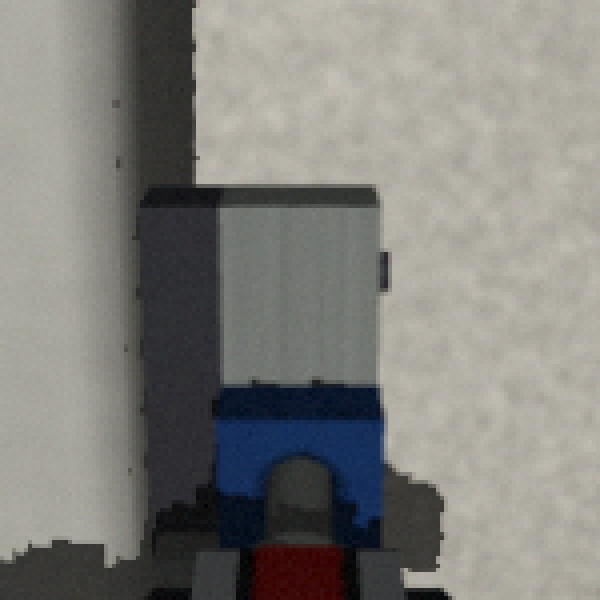

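The door followed about 22.6 mm; the strip hole is now hidden under the knuckle and some 3 mm further on. Next I'll lower to touch the strip.

>>> {"method": "step_arm", "body": {"motion": [[0.5, 0, 0, 0.2, 0], [0.5, 0, 0, 0.4, 0], [0.5, 0, 0, 0.5, 0], [0.5, 0, 0, 0.6, 0], [0.5, 0, 0, 0.65, 0], [0.5, 0, 0, 0.65, 0], [0.5, 0, 0, 0.65, 0]]}}

```text
time: 10.8
tool_pos: [0.582, 0.1735, 0.1947]
tcp_rot: [-2.004, -2.419, -0.0]
wrist_force: [0.4, -1.1, -1.7]
width: 0.127
grip_force: 59.2
```

>>> {"method": "step_arm", "body": {"motion": [[0.5, 0, 0, 0.05, 0], [0.5, 0, 0, 0.1, 0], [0.5, 0, 0, 0.1, 0], [0.5, 0, 0, 0.1, 0]]}}

```text
time: 11.2
tool_pos: [0.582, 0.1734, 0.1938]
tcp_rot: [-2.004, -2.419, -0.0]
wrist_force: [0.1, 1.1, -0.4]
width: 0.128
grip_force: 59.2
```

>>> {"method": "step_arm", "body": {"motion": [[0.5, 0, 0, 0.05, 0], [0.5, 0, 0, 0.1, 0], [0.5, 0, 0, 0.1, 0], [0.5, 0, 0, 0.1, 0]]}}

```text
time: 11.6
tool_pos: [0.5821, 0.1735, 0.1931]
tcp_rot: [2.004, 2.419, 0.001]
wrist_force: [-0.4, -0.1, 1.4]
width: 0.129
grip_force: 59.5
```

>>> {"method": "step_arm", "body": {"motion": [[0.5, 0, 0, 0.05, 0], [0.5, 0, 0, 0.05, 0], [0.5, 0, 0, 0.05, 0], [0.5, 0, 0, 0.05, 0]]}}

```text
time: 12.0
tool_pos: [0.5822, 0.1735, 0.1928]
tcp_rot: [2.004, 2.419, 0.001]
wrist_force: [-1.8, 1.4, 3.8]
width: 0.131
grip_force: 59.9
```

Contact with the strip at z ≈ 0.193. Now I'll slide and feel.

>>> {"method": "step_arm", "body": {"motion": [[0.5, 0.05, 0, 0, 0], [0.5, 0.1, 0, 0, 0], [0.5, 0.15, 0, 0, 0], [0.5, 0.15, 0, 0, 0], [0.5, 0.15, 0, 0, 0]]}}

```text
time: 12.5
tool_pos: [0.5818, 0.1745, 0.1918]
tcp_rot: [2.004, 2.419, -0.001]
wrist_force: [0.7, -1.6, 1.0]
width: 0.129
grip_force: 59.5
```

>>> {"method": "step_arm", "body": {"motion": [[0.5, 0.05, 0, 0, 0], [0.5, 0.05, 0, 0, 0], [0.5, 0.1, 0, 0.05, 0], [0.5, 0.1, 0, 0.05, 0], [0.5, 0.1, 0, 0.05, 0]]}}

```text
time: 13.0
tool_pos: [0.5815, 0.1758, 0.1915]
tcp_rot: [-2.004, -2.419, 0.0]
wrist_force: [1.4, -2.7, 0.2]
width: 0.126
grip_force: 59.3
```

>>> {"method": "step_arm", "body": {"motion": [[0.5, 0.05, 0, 0, 0], [0.5, 0.05, 0, 0.05, 0], [0.5, 0.05, 0, 0.1, 0], [0.5, 0.05, 0, 0.1, 0], [0.5, 0.05, 0, 0.1, 0]]}}

```text
time: 13.5
tool_pos: [0.5814, 0.1763, 0.1909]
tcp_rot: [-2.004, -2.419, 0.0]
wrist_force: [1.5, -2.0, 1.7]
width: 0.124
grip_force: 59.4
```

>>> {"method": "step_arm", "body": {"motion": [[0.5, 0.02, 0, 0.05, 0], [0.5, 0.02, 0, 0.1, 0], [0.5, 0.02, 0, 0.1, 0], [0.5, 0.02, 0, 0.1, 0]]}}

```text
time: 13.9
tool_pos: [0.5815, 0.1764, 0.1898]
tcp_rot: [2.004, 2.419, -0.0]
wrist_force: [0.3, -2.7, 1.1]
width: 0.127
grip_force: 59.5
```

>>> {"method": "step_arm", "body": {"motion": [[0.5, 0.02, 0, 0.1, 0], [0.5, 0.02, 0, 0.2, 0], [0.5, 0.02, 0, 0.3, 0], [0.5, 0.02, 0, 0.3, 0], [0.5, 0.02, 0, 0.3, 0]]}}

```text
time: 14.4
tool_pos: [0.5815, 0.1765, 0.1866]
tcp_rot: [2.004, 2.419, -0.0]
wrist_force: [1.0, -4.8, 1.0]
width: 0.126
grip_force: 59.5
```

>>> {"method": "step_arm", "body": {"motion": [[0.5, -0.08, 0, 0, 0], [0.5, -0.08, 0, 0.1, 0], [0.5, -0.08, 0, 0.2, 0], [0.5, -0.08, 0, 0.3, 0], [0.5, -0.08, 0, 0.3, 0], [0.5, -0.08, 0, 0.3, 0]]}}

```text
time: 15.0
tool_pos: [0.5813, 0.1761, 0.1837]
tcp_rot: [-2.004, -2.419, 0.0]
wrist_force: [1.0, -1.7, 1.9]
width: 0.127
grip_force: 59.7
```

>>> {"method": "step_arm", "body": {"motion": [[0.5, -0.02, 0, 0.1, 0], [0.5, -0.02, 0, 0.2, 0], [0.5, -0.02, 0, 0.3, 0], [0.5, -0.02, 0, 0.3, 0], [0.5, -0.02, 0, 0.3, 0]]}}

```text
time: 15.5
tool_pos: [0.5812, 0.1758, 0.1803]
tcp_rot: [-2.004, -2.418, 0.001]
wrist_force: [-1.2, -1.9, 0.7]
width: 0.126
grip_force: 59.6
```

>>> {"method": "step_arm", "body": {"motion": [[0.5, -0.03, 0, 0.1, 0], [0.5, -0.03, 0, 0.2, 0], [0.5, -0.03, 0, 0.3, 0], [0.5, -0.03, 0, 0.4, 0], [0.5, -0.03, 0, 0.5, 0], [0.5, -0.03, 0, 0.5, 0], [0.5, -0.03, 0, 0.5, 0]]}}

```text
time: 16.2
tool_pos: [0.5812, 0.1754, 0.1752]
tcp_rot: [-2.004, -2.419, 0.001]
wrist_force: [-3.0, 0.1, -0.8]
width: 0.128
grip_force: 59.4
```

>>> {"method": "step_arm", "body": {"motion": [[0.5, 0, -0.02, 0.1, 0], [0.5, 0, -0.02, 0.2, 0], [0.5, 0, -0.02, 0.3, 0], [0.5, 0, -0.02, 0.4, 0], [0.5, 0, -0.02, 0.5, 0], [0.5, 0, -0.02, 0.6, 0], [0.5, 0, -0.02, 0.7, 0], [0.5, 0, -0.02, 0.7, 0], [0.5, 0, -0.02, 0.7, 0]]}}

```text
time: 17.1
tool_pos: [0.5812, 0.1753, 0.1682]
tcp_rot: [-2.004, -2.419, 0.001]
wrist_force: [-2.9, -0.4, -1.2]
width: 0.131
grip_force: 59.1
```

>>> {"method": "step_arm", "body": {"motion": [[0.5, 0, -0.02, 0.05, 0], [0.5, 0, -0.02, 0.1, 0], [0.5, 0, -0.02, 0.15, 0], [0.5, 0, -0.02, 0.15, 0], [0.5, 0, -0.02, 0.15, 0]]}}

```text
time: 17.6
tool_pos: [0.5812, 0.1753, 0.1673]
tcp_rot: [-2.004, -2.419, -0.0]
wrist_force: [-3.2, -0.2, 0.0]
width: 0.129
grip_force: 59.2
```

>>> {"method": "step_arm", "body": {"motion": [[0.5, 0, 0, 0.05, 0], [0.5, 0, 0, 0.1, 0], [0.5, 0, 0, 0.1, 0], [0.5, 0, 0, 0.1, 0]]}}

```text
time: 18.0
tool_pos: [0.5812, 0.1754, 0.1665]
tcp_rot: [2.004, 2.419, 0.0]
wrist_force: [-4.7, -2.1, 3.5]
width: 0.129
grip_force: 59.6
```

>>> {"method": "step_arm", "body": {"motion": [[0.5, 0, -0.03, 0.05, 0], [0.5, 0, -0.03, 0.1, 0], [0.5, 0, -0.03, 0.1, 0], [0.5, 0, -0.03, 0.1, 0]]}}

```text
time: 18.4
tool_pos: [0.5813, 0.1754, 0.1665]
tcp_rot: [2.004, 2.419, 0.001]
wrist_force: [-6.4, -1.3, 6.6]
width: 0.129
grip_force: 60.2
```

>>> {"method": "step_arm", "body": {"motion": [[0.5, 0, 0, 0.05, 0], [0.5, 0, 0, 0.08, 0], [0.5, 0, 0, 0.08, 0], [0.5, 0, 0, 0.08, 0]]}}

```text
time: 18.8
tool_pos: [0.5813, 0.1754, 0.1665]
tcp_rot: [2.004, 2.419, 0.001]
wrist_force: [-6.3, -2.5, 9.7]
width: 0.131
grip_force: 60.7
```

Run:
```python
from h import *
s,p,d,O,D,P=wrist();print(s['tool_pos'],s['wrist_force'],s['torque'],rot(s['tcp_rot']))
T=(P-s['tool_pos'])@rot(s['tcp_rot']);g=p[120:300,200:370]
cv2.imwrite('pics/seat.png',cv2.resize(g[:,:,::-1],None,fx=3.3,fy=3.3,interpolation=cv2.INTER_CUBIC))
```

```text
[0.58127118 0.17536094 0.16646891] [-6.27829495 -2.53178653  9.65599907] [-0.34767654  1.38904731 -0.03788699] [[-1.85949345e-01  9.82558645e-01  1.16189035e-03]
 [ 9.82559332e-01  1.85949181e-01  2.48414730e-04]
 [ 2.80294808e-05  1.18781877e-03 -9.99999294e-01]]
```

View pics/seat.png

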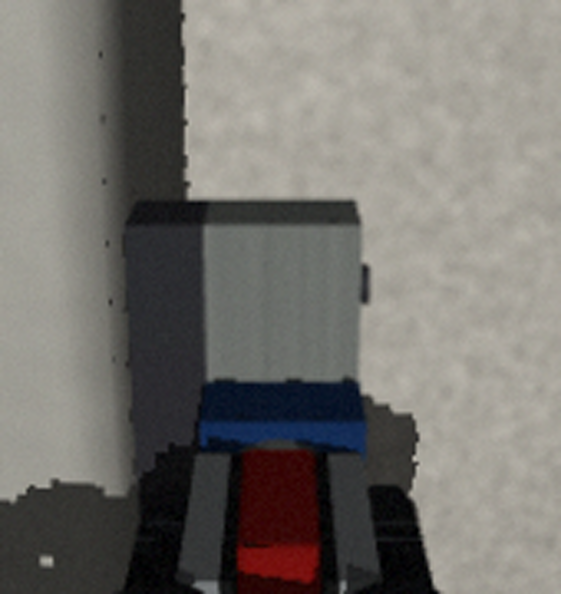

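The flange sits on the knuckle, at z 0.1665; in the holder the grasp height above the flange was the same 8.5 mm. I'll ease off the preload and release.

>>> {"method": "step_arm", "body": {"motion": [[0.5, 0, 0, -0.1, 0], [0.5, 0, 0, -0.15, 0], [0.5, 0, 0, -0.15, 0], [4, 0, 0, -0.15, 0], [4, 0, 0, -0.15, 0], [4, 0, 0, -0.15, 0], [4, 0, 0, -0.15, 0], [4, 0, 0, -0.15, 0], [4, 0, 0, -0.15, 0]], "force": 60}}

```text
time: 19.75
tool_pos: [0.581, 0.1753, 0.1659]
tcp_rot: [2.004, 2.419, 0.0]
wrist_force: [-0.4, 0.2, 0.4]
width: 0.471
grip_force: 0.0
```

>>> {"method": "step_arm", "body": {"motion": [[4, 0, 0, -1, 0], [4, 0, 0, -3, 0], [4, 0, 0, -6, 0], [4, 0, 0, -9, 0], [4, -4, 0, -11, 0], [4, -8, 0, -12, 0], [4, -9, 0, -12, 0], [4, -9, 0, -12, 0], [4, -9, 0, -12, 0]]}}

```text
time: 20.65
tool_pos: [0.5972, 0.0874, 0.2855]
tcp_rot: [-2.004, -2.418, 0.0]
wrist_force: [-0.3, 0.1, -0.1]
width: 0.469
grip_force: 0.0
```

Run:
```python
from h import *
s,p,d,O,D,P=wrist();print(s['time'],s['tool_pos'])
Z=P[...,2];near=(d>0)&(np.hypot(P[...,0]-.58,P[...,1]-.175)<.05)
r=near&hue(p,172,8)&(Z>.15)
print('red top z',np.percentile(Z[r],[2,50,90,98]),cv2.minAreaRect((P[r&(Z>.185)][:,:2]*1000).astype(np.float32)))
b=near&hue(p,95,130,120,40)&(Z>.15)&(Z<.165);print('knuckle z',np.median(Z[b]),cv2.minAreaRect((P[b][:,:2]*1000).astype(np.float32)))
f=near&~r&~b&(Z>.159)&(Z<.17);print('flange z',np.median(Z[f]),f.sum(),np.percentile(Z[f],[10,90]))
y=(d>0)&hue(p,18,35)&(Z>.06)&(Z<.12)&(P[...,1]<-.2);print('spare',y.sum(),np.median(P[y],0) if y.any() else '')
```

```text
20.65 [0.59716999 0.08739263 0.28551568]
red top z [0.18976547 0.19197604 0.19286865 0.19350223] ((580.27783203125, 173.57420349121094), (11.58013916015625, 21.27118682861328), 10.527650833129883)
knuckle z 0.15821812114972011 ((580.6657104492188, 174.00807189941406), (25.458404541015625, 25.055580139160156), 10.590621948242188)
flange z 0.16199695824181137 109 [0.15946597 0.16302712]
spare 0
```

The grip top is at 192 mm (158+34) and the flange top at 162 mm (158+4), so the pin is home, and the gripper is clear.

```bash
python3 -c "
from workcell import bot
print(bot.finish_job())"
```

```text
the job is handed in; nothing more can be done
None
```

The long hinge pin is through the blue knuckle and past the catch with its flange home on the knuckle; pushes stayed at about 12 N or less, the pin was let go, and the job was handed in at about 21 s (I did not re-check the spare pin or the other items at the end).

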